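Throw out the worn brake pads under the work light

ROBOT

A 7-joint arm with a two-finger parallel gripper is mounted at the origin on the work surface. World frame = base frame: x ahead of the robot, y to its left, z up, the work surface at z = 0. Lengths are in m, angles in rad, forces in N, time in s.
With the tool pointing down it reaches from about 0.4 to 0.85 m from the base axis. Payload 4.5 kg.
Tool frame: the origin (TCP) lies midway between the tips of the shut fingers; the grasp point (between the pads) lies 19 mm behind it; z points along the fingers, y is the line along which they close (so a half turn about z gives the same grasp; the last joint's range is limited). The gripper opens to 88 mm and grips with 3 to 60 N. Pads are 18 mm wide; open, the fingers measure 123 mm over their backs; the gripper's body (75 mm by 187 mm) begins 45 mm behind the grasp point.
Start: joints at [1.24, 0.689, -0.195, 1.565, 0.157, 0.902, -0.215], TCP at [0.223, -0.584, 0.239] pointing down, gripper open.
Joint ranges: [-3.01, 3.01], [-0.46, 2.08], [-1.47, 1.51], [0.13, 2.56], [-1, 4.14], [0.04, 2.09], [-2.66, 2.66]. Speed limits (rad/s): [2.57, 2.57, 3.14, 3.14, 3.14, 3.14, 3.14].

INTERFACE

Orientations are given as a unit quaternion [x, y, z, w].
In Python, from plant import r gives the robot as it stands.
- The arm moves only by the tool move_arm, never from a script. Its argument "targets" is a list that holds one entry, the list of rows, each a list of 7 numbers: the opening, from 0 (shut) to 1 (fully open), then the shift along the tool's x, y, z in mm, then the turn, a rotation vector about the tool's x, y, z in degrees. In form: [[[claw, dx, dy, dz, ax, ay, az], ...]]. A call has 1 to 10 rows; each row is the pose to reach, as a shift and turn from the pose commanded when the call began, along the tool's axes at that moment; what a row does not reach only later rows make up. A row lasts 1/8 s, in which the tool goes at most 62.5 mm and 10.7 degrees, less where a joint would pass 70% of its speed; a pose out of reach is approached as far as the arm can. A call with a gripper value outside its range is refused whole. The fingers move at their own pace and stop on an object; "newtons" is the grip in N (left out, the last holds). Time passes only in rows, so rows that repeat a pose let the fingers close. It gives the time, the measured TCP pose, the force, the opening and the grip force at its end, in the units of the state.
- r.get_state(): the state, without advancing time (a new reading comes with each control period).
- r.snapshot(name): name is "scene" or "top" or "wrist"; returns the picture (420x560x3 uint8, red, green, blue); there is no depth.
- r.camera_info(name): a dict with "fx", "fy", "cx", "cy" (pixels), "R" (3x3) and "t" (3): a world point X has camera coordinates R X + t. Camera axes: x right, y down, z forward; pixel columns grow to the right and rows downward; lengths in m; the calibration is good to about 2 mm. A picture is of the moment at which its call begins: read the wrist's pose just before it. camera_info takes no time and is no camera call; for the wrist camera it gives the pose at the moment of the call.
- r.finish_job(): hands the job in; it is judged then, once.
The state is a dict: "clock": time; "q": joint angles; "qd": joint speeds; "joint_torque": joint torques, N m; "tool_pos": TCP position; "eef_rot": TCP orientation; "contact_force": force on the tool from outside, world axes, zero at the start; "moment": the same for the moment, N m; "opening": opening from 0.0 (shut) to 1.0 (fully open); "finger_force": force on a finger pad.
Only numpy, scipy, OpenCV 4.12 (cv2) and the standard library are available. Lean on these libraries where they do the work, as an engineer would, in place of code of your own. Each camera call takes 0.05 s, during which the arm holds its last target. There are 200 camera calls.

TASK

First swing the work light round and tip its head so that it shines straight at the middle of the brake pads in the notched rack. Then take the two worn-out pads, the ones whose lining has worn down almost to the steel plate (no wear groove left), out of the rack and drop them into the wire scrap basket. Leave the two good pads standing in the rack, the light aimed as you set it, and do not push the other things on the bench about.

Things in the scene. Friction and masses are not known exactly. Their poses are not given: they have to be found in the camera images.
- rack: Timber rack, fixed, 315 mm long (x), 112 wide. Two notched rails 20 mm wide, centres at y = +-46, leave a 72 mm gap between them for the fingers. Four notches at x = -102, -34, 34, 102 mm, bottom corner 28 mm above the bench; pads in them lean 30 degrees from upright, tops towards the rack's -x (roughly the robot), on teeth 38 mm long, 26 thick. Origin: on the bench under the middle; z up.
- rack_mid (a point): The middle of the brake pads in the rack, the point to light up: 55 mm above the bench over the rack's origin.
- worn_a: Worn-out brake pad, 0.15-0.3 kg: dark steel plate 110 mm long (y), 58 tall (z), 6 thick (x), 132 over its end ears; grey lining on its +x face worn to 3 mm, so 9 mm thick in all. Origin: middle of the lower edge, on the bare (-x) face. z runs up the pad, 30 degrees off vertical in the notch; pull it out along z. The bare face lies on the tooth, the lining looks up and away from the robot.
- worn_a_mid (a point): Centre of worn_a, halfway through its thickness, 29 mm above its lower edge. The worn lining is 96 mm long, covers 8 to 54 mm above the lower edge and is plain: its wear groove is gone.
- worn_b: The other worn-out pad, the same as worn_a and standing in another notch; which notch each pad is in changes.
- worn_b_mid (a point): Centre of worn_b, as for worn_a.
- good_a: A good brake pad, 0.3 kg, the same as the worn ones but with a lining 13 mm thick, so 19 mm in all, still split at mid-length by an upright wear groove 5 mm wide. Stands in the rack in the same way and stays there.
- good_a_mid (a point): Centre of good_a, halfway through its thickness, 29 mm above its lower edge.
- good_b: The other good pad, the same as good_a.
- good_b_mid (a point): Centre of good_b, as for good_a.
- lamp: LED work light: a weighted round foot 140 mm across that does not shift, with a post; origin on the bench under the post. On it a U-shaped yoke, 204 mm wide over its knobs, swivels about the post, and the head (black, 160 mm wide, 112 mm tall, 45 mm deep) tilts in the yoke.
- lamp_swivel (a joint): Swivel of the yoke about the upright post, rad, -2.4 to 2.4, growing anticlockwise seen from above. At 0 the light faces along -x of the lamp's foot; at +1.57 along -y of it. Stiff (0.12 N m): stays where it is left.
- lamp_tilt (a joint): Tilt of the head about the yoke's level axis, rad, -0.9 to 0.9. At 0 the light shines level, positive is beam tipped down. Stiff (0.25 N m): stays where it is left.
- lamp_pivot (a point): Middle of the head, where the swivel axis and the tilt axis meet, 200 mm above the bench over the foot's origin. Its axes turn with the head: the beam leaves along its -x, y is along the tilt axis, z points to the handle.
- lamp_handle (a point): Middle of the round rubber grip bar of the carrying handle, 92 mm from lamp_pivot along the head's z and 40 mm clear above the housing. The bar is 12 mm thick and 100 mm long along the head's y; pinched across, it can turn between the fingers.
- basket: Open wire scrap basket, fixed, 260 mm long (its x), 190 mm wide (its y), 110 mm high outside, walls and floor 4 mm. An old bearing race and a bolt lie in it. Origin: on the bench under its middle.
- basket_in (a point): Middle of the basket's inner floor, 4 mm above the bench.
- wrench: Combination wrench lying on the bench, 200 mm; leave alone.
- tape: Roll of tape, 96 mm across, 25 mm high; leave alone.
- spray_can: Spray can standing, 66 mm across, 190 mm high; leave alone.
- mug: White mug, 80 mm across, 95 mm high; leave alone.
- hammer: Hammer lying on the bench, 280 mm long; leave alone.
- g_clamp: G-clamp lying on the bench, about 200 mm long; leave alone.
There are look-alikes about, which are no part of the job. Leave any purple look-alike of the worn_b alone. What is shaped like the worn_a but purple is not meant.

How it is judged:
On the way, in this order (a step that is already met when the one before it is completed fails the run):
1. the light is aimed at the middle of the pads while both worn pads still stand in the rack (y of rack_mid in the frame of lamp_pivot between -0.045 and 0.045 m and z of rack_mid in the frame of lamp_pivot between -0.045 and 0.045 m and x of rack_mid in the frame of lamp_pivot below 0 m and distance of each of worn_a_mid, worn_b_mid from where it was at the start of the episode below 0.03 m), for 0.3 s.
2. both worn pads are in the basket (x of worn_a_mid in the frame of basket between -0.125 and 0.125 m and y of worn_a_mid in the frame of basket between -0.09 and 0.09 m and z of each of worn_a_mid, worn_b_mid in the frame of basket below 0.09 m and x of worn_b_mid in the frame of basket between -0.125 and 0.125 m and y of worn_b_mid in the frame of basket between -0.09 and 0.09 m), for 0.2 s.
At the end, for the whole second after the job is handed in: The line from the middle of the light passes within 45 mm sideways and in height of rack_mid, ahead of it; both worn pads are released and at rest in the basket, centres inside its walls and under 90 mm above the bench; both good pads within 15 mm of where they stood (all of step 2 and y of rack_mid in the frame of lamp_pivot between -0.045 and 0.045 m and z of rack_mid in the frame of lamp_pivot between -0.045 and 0.045 m and x of rack_mid in the frame of lamp_pivot below 0 m and linear speed of each of worn_a, worn_b below 0.02 m/s and contact force between each of worn_a, worn_b and the fingers below 0.1 N and distance of each of good_a_mid, good_b_mid from where it was at the start of the episode below 0.015 m); the robot touches nothing.
It fails at once if a good pad is moved more than 15 mm (distance of any of good_a_mid, good_b_mid from where it was at the start of the episode above 0.015 m).
It fails at once if a bystander is pushed more than 30 mm (distance of any of wrench, tape, spray_can, mug, hammer, g_clamp from where it was at the start of the episode above 0.03 m).
It also fails if it takes over 72 s, if anything falls off the work surface, if the arm or the gripper's body presses on something with over 40 N, if the wrist force passes 120 N, or if a joint passes its speed limit or range.

## Working session

There is one attempt and no reset: what is moved stays moved. The work goes in short steps, Python scripts to look and compute and a tool call to move; the robot and the scene stay as the last step left them, time stands still between calls to the robot, and variables do not carry over. Pictures are saved under pics/ and viewed, at most 10 in all, crops included, and the job is handed in when it is done.

Besides the shell and the picture viewer there is one more tool, called after "Call:" as name(argument=value, ...), one argument or row to a line, values as JSON. move_arm: Moves the arm, as the interface text tells. Its arguments: {"type":"object","properties":{"targets":{"type":"array","items":{"type":"array","items":{"type":"array","items":{"type":"number"}}}},"newtons":{"type":"number"}},"required":["targets"]}

```bash
ls; mkdir -p pics
python3 - <<'E'
from plant import r
import cv2, numpy as np
s=r.get_state(); print({k:np.round(v,3).tolist() for k,v in s.items()})
for n in("scene","top"):
    i=r.camera_info(n); print(n,{k:np.round(v,3).tolist() for k,v in i.items()})
    cv2.imwrite(f"pics/{n}0.png",r.snapshot(n)[:,:,::-1])
E
```

```text
pics
{'clock': 0.0, 'q': [1.24, 0.69, -0.195, 1.566, 0.157, 0.902, -0.215], 'qd': [-0.002, -0.0, 0.0, 0.001, -0.002, -0.001, 0.0], 'joint_torque': [0.001, -52.755, -1.267, -15.343, -0.053, 0.007, 0.0], 'tool_pos': [0.223, -0.583, 0.238], 'eef_rot': [0.983, 0.181, -0.0, -0.001], 'contact_force': [-0.239, -0.169, -0.911], 'moment': [0.004, -0.023, 0.012], 'finger_force': 0.0, 'opening': 1.002}
scene {'fx': 444.797, 'fy': 444.797, 'cx': 271.507, 'cy': 212.445, 'R': [[0.624, 0.782, -0.012], [0.595, -0.484, -0.641], [-0.507, 0.393, -0.767]], 't': [-0.341, -0.201, 1.746]}
top {'fx': 384.019, 'fy': 384.019, 'cx': 275.583, 'cy': 203.452, 'R': [[0.008, -1.0, -0.001], [-0.973, -0.007, -0.233], [0.233, 0.003, -0.973]], 't': [-0.007, 0.561, 1.287]}
```

View pics/scene0.png

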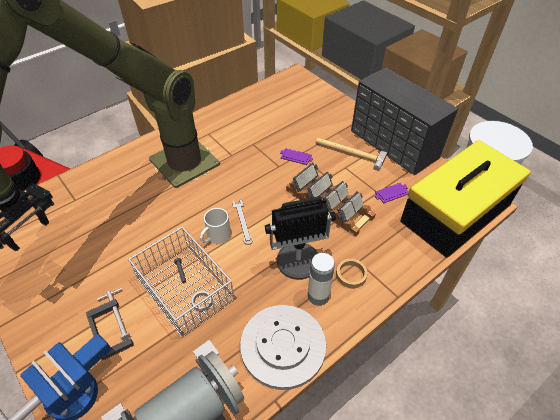

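View pics/top0.png

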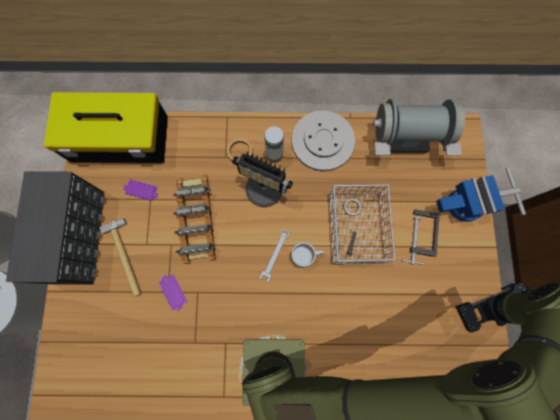

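The rack is near top pixel (193,220), the lamp (263,180) and the basket (362,225). The purple look-alikes lie on the bench at (140,190) and (173,292). Next I'll enlarge the rack and lamp in both views.

Run:
```python
import cv2, numpy as np
def crop(f,x0,y0,w,h,k):
    im=cv2.resize(cv2.imread(f)[y0:y0+h,x0:x0+w],None,fx=k,fy=k,interpolation=cv2.INTER_CUBIC)
    for u in range((x0+9)//10*10,x0+w,10):
        cv2.line(im,((u-x0)*k,0),((u-x0)*k,6 if u%50 else 16),(0,0,255),2)
        if u%20==0: cv2.putText(im,str(u),((u-x0)*k-10,28),0,.4,(0,0,255),1)
    for v in range((y0+9)//10*10,y0+h,10):
        cv2.line(im,(0,(v-y0)*k),(6,(v-y0)*k),(0,0,255),2)
        if v%20==0: cv2.putText(im,str(v),(8,(v-y0)*k+4),0,.4,(0,0,255),1)
    return im
a=crop("pics/top0.png",168,120,133,150,3); b=crop("pics/scene0.png",255,150,133,150,3)
cv2.imwrite("pics/c1.png",np.hstack([a,b]))
```

```text
(no output)
```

View pics/c1.png

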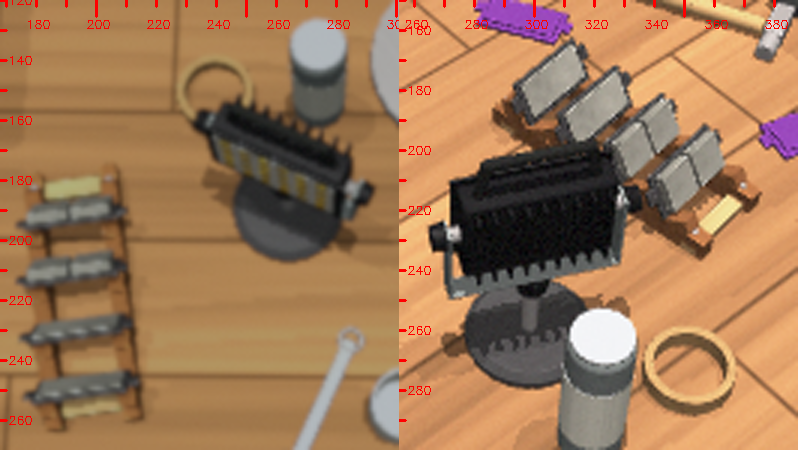

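Rack pads in the top view, from the far end to the robot end: (193,190) and (193,210) are good, with grooves visible. (195,229) and (197,248) are worn, plain and thin. The purple look-alikes lie flat on the bench at (140,190) and (173,292). In the scene view the plain linings are at (305,178) and (320,187), and the grooved ones at (338,197) and (352,206). So worn = the two notches nearest the robot. Next, a coarse fit of positions and the wrist camera geometry.

```bash
cat > h.py <<'E'
import numpy as np, cv2
from scipy.spatial.transform import Rotation as Ro
from plant import r
def ray(i,uv):
    R,t=np.array(i["R"]),np.array(i["t"]); C=-R.T@t
    d=R.T@np.array([(uv[0]-i["cx"])/i["fx"],(uv[1]-i["cy"])/i["fy"],1]); return C,d/np.linalg.norm(d)
def atz(i,uv,z):
    C,d=ray(i,uv); return C+d*(z-C[2])/d[2]
def proj(i,X):
    c=np.atleast_2d(X)@np.array(i["R"]).T+np.array(i["t"]); return np.c_[i["fx"]*c[:,0]/c[:,2]+i["cx"],i["fy"]*c[:,1]/c[:,2]+i["cy"]]
def tri(obs):
    A=np.zeros((3,3));b=np.zeros(3);
    for i,uv in obs:
        C,d=ray(i,uv);P=np.eye(3)-np.outer(d,d);A+=P;b+=P@C
    X=np.linalg.solve(A,b)
    return X,[float(np.linalg.norm(proj(i,X)[0]-uv)) for i,uv in obs]
def tool():
    s=r.get_state(); return np.array(s["tool_pos"]),Ro.from_quat(s["eef_rot"])
def rotm(z,y):
    z=np.array(z,float)/np.linalg.norm(z); y=np.array(y,float); y-=z*(y@z); y/=np.linalg.norm(y)
    return Ro.from_matrix(np.c_[np.cross(y,z),y,z])
def delta(p,R,p0=None,R0=None):
    if p0 is None: p0,R0=tool()
    a=R0.inv(); d=a.apply(np.array(p)-p0)*1000; w=(a*R).as_rotvec(degrees=True)
    print("delta",np.round(d,1).tolist(),np.round(w,1).tolist(),"rows",round(max(np.linalg.norm(d)/62.5,np.linalg.norm(w)/10.7),1))
E
python3 - <<'E'
from h import *
t,s,w=[r.camera_info(n) for n in("top","scene","wrist")]
p,R=tool(); Rw=np.array(w["R"]);C=-Rw.T@np.array(w["t"])
print("cam in tool",R.inv().apply(C-p),"\n",np.round(R.as_matrix().T@Rw.T,3), w["fx"],w["cx"],w["cy"])
for n,a,b in [("w1",(195.5,249),(306,178)),("w2",(194,230.5),(320,187)),("g3",(193,211),(338,197)),("g4",(193,191.5),(352,206)),("knobL",(237,160.5),(331,217)),("knobR",(288.7,184),(270,228))]:
    print(n,tri([(t,a),(s,b)]), atz(t,a,.06))
for n,a in [("foot",(263.5,190)),("b1",(331,186)),("b2",(388,184)),("b3",(394,262)),("b4",(335,263))]: print(n,atz(t,a,0 if n=="foot" else .11)[:2])
E
```

```text
cam in tool [ 0.08236333 -0.00144551 -0.14622248] 
 [[ 0.001 -0.947 -0.322]
 [ 1.     0.001  0.001]
 [-0.001 -0.322  0.947]] 342.7065799013107 278.1321235514448 206.40227070790183
w1 (array([0.40128363, 0.27563993, 0.0457989 ]), [0.29344320330366797, 0.28054165556413485]) [0.39912031 0.2717459  0.06      ]
w2 (array([0.46635399, 0.28464044, 0.04576301]), [0.3040477292861694, 0.2992238233840679]) [0.46345307 0.28060432 0.06      ]
g3 (array([0.53936099, 0.29658196, 0.04500677]), [1.6490446989087515, 1.6782717253918007]) [0.53287773 0.28811372 0.06      ]
g4 (array([0.60710028, 0.29661307, 0.05831942]), [1.2906713605028877, 1.3537416812182776]) [0.60402978 0.2922394  0.06      ]
knobL (array([0.67307837, 0.12433475, 0.19679316]), [0.16309897413899965, 0.18110512005159687]) [0.72200569 0.13893985 0.06      ]
knobR (array([ 0.5941374 , -0.04286793,  0.20074979]), [0.6108769624917563, 0.6828711676225346]) [ 0.6344686  -0.04908704  0.06      ]
foot [0.62807168 0.04301208]
b1 [ 0.61372439 -0.19308536]
b2 [ 0.62238479 -0.38966719]
b3 [ 0.35574044 -0.39332255]
b4 [ 0.35096637 -0.19947378]
```

Rack centre is about (0.503, 0.288) with yaw about 6°. The lamp pivot is about (0.634, 0.041, 0.20) with head yaw about −25°, and the basket is about (0.486, −0.294). I'll move the wrist camera above the lamp.

Run:
```python
from h import *
y=[np.cos(np.radians(-25.3)),np.sin(np.radians(-25.3)),0]
p,R=tool(); T=rotm([0,0,-1],y)
delta([.223,-.583,.42],R); delta([.634,.041,.42],T)
```

```text
delta [0.3, -0.5, -182.0] [0.0, 0.0, 0.0] rows 2.9
delta [607.0, -436.8, -181.4] [-0.1, -0.0, -43.8] rows 12.3
```

Call:
move_arm(
  targets=[
    [[1, 0, 0, -120, 0, 0, 0], [1, 0, 0, -180, 0, 0, 0], [1, 100, -72, -182, 0, 0, -7], [1, 600, -430, -182, 0, 0, -44], [1, 600, -430, -182, 0, 0, -44], [1, 600, -430, -182, 0, 0, -44], [1, 600, -430, -182, 0, 0, -44], [1, 600, -430, -182, 0, 0, -44], [1, 600, -430, -182, 0, 0, -44], [1, 600, -430, -182, 0, 0, -44]],
  ],
)

```text
clock: 1.35
tool_pos: [0.4958, -0.1704, 0.4095]
eef_rot: [0.844, 0.536, -0.0, -0.0]
contact_force: [0.3, 0.6, 0.4]
opening: 0.999
finger_force: 0.0
```

Run:
```python
from h import *
y=[np.cos(np.radians(-25.3)),np.sin(np.radians(-25.3)),0]
T=rotm([0,0,-1],y); print(tool()[0],r.get_state()["clock"],np.round(r.get_state()["q"],2))
delta([.634,.041,.42],T)
```

```text
[ 0.49582302 -0.17036034  0.40954481] 1.35 [ 0.57  0.41 -0.5   1.59  0.21  1.2  -0.41]
delta [250.0, 35.4, -10.6] [-0.0, 0.0, 0.2] rows 4.0
```

Call:
move_arm(
  targets=[
    [[1, 250, 35, -10, 0, 0, 0], [1, 250, 35, -10, 0, 0, 0], [1, 250, 35, -10, 0, 0, 0], [1, 250, 35, -10, 0, 0, 0], [1, 250, 35, -10, 0, 0, 0], [1, 250, 35, -10, 0, 0, 0]],
  ],
)

```text
clock: 2.1
tool_pos: [0.6327, 0.039, 0.419]
eef_rot: [0.844, 0.537, -0.001, 0.0]
contact_force: [-0.2, -0.6, 0.3]
opening: 0.997
finger_force: 0.0
```

```bash
cat >> h.py <<'E'
import pickle
def snap(f):
    i=r.camera_info("wrist"); im=r.snapshot("wrist")[:,:,::-1]; cv2.imwrite(f"pics/{f}.png",im); pickle.dump(i,open(f"pics/{f}.pkl","wb")); return i,im
def ci(f): return pickle.load(open(f"pics/{f}.pkl","rb"))
E
python3 -c "
from h import *
print(tool()[0]); snap('L1')"
```

```text
[0.63269537 0.03901978 0.41895621]
```

Call:
move_arm(
  targets=[
    [[1, 50, -80, -30, 0, 0, 0], [1, 50, -80, -30, 0, 0, 0], [1, 50, -80, -30, 0, 0, 0], [1, 50, -80, -30, 0, 0, 0]],
  ],
)

```text
clock: 2.65
tool_pos: [0.5821, 0.1159, 0.4496]
eef_rot: [0.845, 0.535, -0.0, 0.001]
contact_force: [0.2, -0.0, 0.9]
opening: 1.0
finger_force: 0.0
```

```bash
python3 -c "
from h import *
print(tool()[0]); snap('L2')
a=[cv2.resize(cv2.imread(f'pics/{f}.png'),(400,300),interpolation=cv2.INTER_AREA) for f in('L1','L2')]
a=[cv2.resize(cv2.imread(f'pics/{f}.png'),(672,504))[:,:] for f in('L1','L2')]
cv2.imwrite('pics/L12.png',cv2.resize(np.vstack([cv2.imread(f'pics/{f}.png')[:300] for f in('L1','L2')]),(560,600)))"
```

```text
[0.58208562 0.11592078 0.44960645]
```

View pics/L12.png

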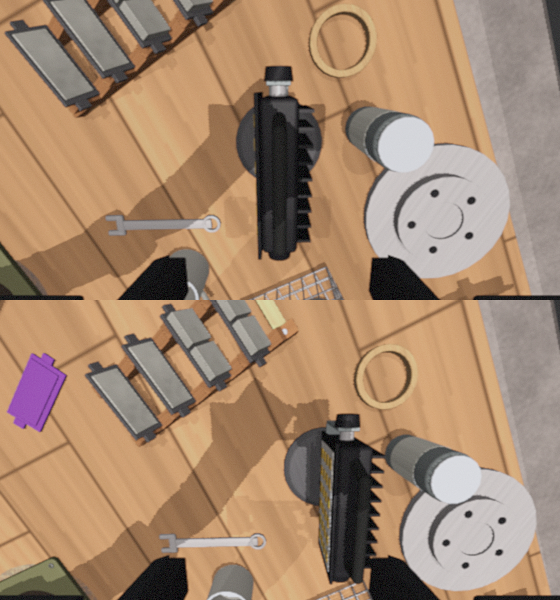

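The wrist view L1 shows the lamp head edge-on from above: housing at columns 257–310, rows 95–258, with the handle bar as a dark stripe near column 283. L2 shows the LED face tipping toward the rack side. Brightening the black parts will show the handle bar better.

```bash
python3 -c "
from h import *
o=[]
for f,x0,y0 in(('L1',215,50),('L2',285,100)):
    c=cv2.imread(f'pics/{f}.png')[y0:y0+220,x0:x0+140]
    c=cv2.resize((255*np.clip(c/110.,0,1)**.45).astype('uint8'),None,fx=2.7,fy=2.7,interpolation=cv2.INTER_CUBIC)
    for k in range(0,220,20):
        cv2.putText(c,str(y0+k),(0,int(k*2.7)+4),0,.4,(0,0,255),1)
        if k<140: cv2.putText(c,str(x0+k),(int(k*2.7)-10,590),0,.4,(0,0,255),1); cv2.line(c,(int(k*2.7),575),(int(k*2.7),580),(0,0,255),1)
    o.append(c)
cv2.imwrite('pics/Lb.png',np.hstack(o))"
```

```text
(no output)
```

View pics/Lb.png

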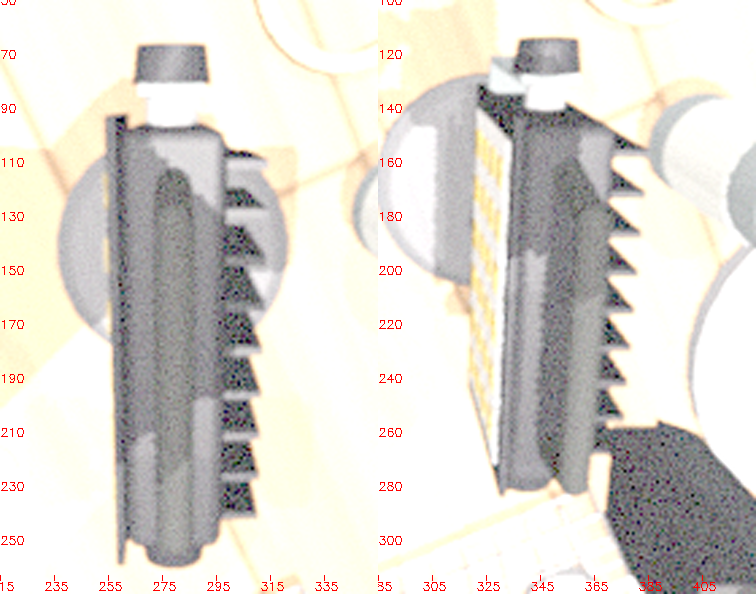

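Run:
```python
from h import *
a,b=ci("L1"),ci("L2")
n=tri([(a,(279.5,258)),(b,(357.5,281))]);f=tri([(a,(279.5,124)),(b,(364.5,176))]);print(n,f,np.linalg.norm(n[0]-f[0]),(n[0]+f[0])/2)
k=tri([(a,(215+172/2.7,50+62/2.7)),(b,(285+170/2.7,100+55/2.7))]);print("knob",k)
```

```text
(array([ 0.60881666, -0.01177838,  0.29017542]), [2.981543196793948, 2.6027636731239707]) (array([0.65586695, 0.0918791 , 0.29224525]), [0.8332204752174373, 0.7136863040481192]) 0.11385467246081288 [0.63234181 0.04005036 0.29121033]
knob (array([0.67302864, 0.12923013, 0.2018559 ]), [0.15736235044254782, 0.13872440709103315])
```

The handle centre is at (0.632, 0.040, 0.291), so the tilt is about 0 and the head yaw about −24.4°. Now I'll grasp the bar across.

Run:
```python
from h import *
y=[np.cos(np.radians(-24.4)),np.sin(np.radians(-24.4)),0]
T=rotm([0,0,-1],y)
delta([.633,.040,.40],T);delta([.633,.040,.276],T)
```

```text
delta [-46.7, 78.3, 49.4] [0.0, 0.1, -0.9] rows 1.7
delta [-46.5, 78.2, 173.4] [0.0, 0.1, -0.9] rows 3.1
```

Call:
move_arm(
  targets=[
    [[1, -47, 78, 30, 0, 0, -1], [1, -47, 78, 50, 0, 0, -1], [1, -47, 78, 100, 0, 0, -1], [1, -47, 78, 140, 0, 0, -1], [1, -47, 78, 173, 0, 0, -1], [1, -47, 78, 173, 0, 0, -1], [0, -47, 78, 173, 0, 0, -1], [0, -47, 78, 173, 0, 0, -1], [0, -47, 78, 173, 0, 0, -1], [0, -47, 78, 173, 0, 0, -1]],
  ],
  newtons=40,
)

```text
clock: 3.95
tool_pos: [0.6327, 0.0432, 0.2773]
eef_rot: [0.839, 0.544, 0.0, 0.0]
contact_force: [-0.6, 0.3, 0.1]
opening: 0.571
finger_force: 0.0
```

Call:
move_arm(
  targets=[
    [[0, 0, 0, 0, 0, 0, 0], [0, 0, 0, 0, 0, 0, 0], [0, 0, 0, 0, 0, 0, 0], [0, 0, 0, 0, 0, 0, 0], [0, 0, 0, 0, 0, 0, 0], [0, 0, 0, 0, 0, 0, 0], [0, 0, 0, 0, 0, 0, 0]],
  ],
)

```text
clock: 4.82
tool_pos: [0.6329, 0.043, 0.2767]
eef_rot: [0.839, 0.544, 0.0, 0.0]
contact_force: [3.1, 0.1, -0.6]
opening: 0.119
finger_force: 39.8
```

Gripped. Now to swivel about 38° clockwise.

Call:
move_arm(
  targets=[
    [[0, 0, 0, 0, 0, 0, 8], [0, 0, 0, 0, 0, 0, 16], [0, 0, 0, 0, 0, 0, 24], [0, 0, 0, 0, 0, 0, 32], [0, 0, 0, 0, 0, 0, 38], [0, 0, 0, 0, 0, 0, 38], [0, 0, 0, 0, 0, 0, 38]],
  ],
)

```text
clock: 5.7
tool_pos: [0.6338, 0.0438, 0.2767]
eef_rot: [0.97, 0.241, 0.002, -0.0]
contact_force: [6.3, -0.3, -3.1]
opening: 0.118
finger_force: 39.8
```

Run:
```python
from h import *
s=r.get_state();p,R=tool();print(p,np.round(R.as_matrix(),3),s["moment"],s["contact_force"])
piv=np.array([.633,.041,.2]);rm=np.array([.503,.288,.055]);b=rm-piv
print(np.degrees(np.arctan2(b[1],b[0])),np.degrees(np.arctan2(-b[2],np.hypot(b[0],b[1]))))
```

```text
[0.63383144 0.04380108 0.27674374] [[ 0.884  0.468  0.003]
 [ 0.468 -0.884  0.001]
 [ 0.003  0.001 -1.   ]] [-0.00468738 -1.22125577 -0.00870595] [ 6.30726533 -0.30196833 -3.12002379]
117.75854060106003 27.451263361953714
```

Call:
move_arm(
  targets=[
    [[0, 0, -7, 0, 0, 0, 0], [0, 0, -14, 1, 0, 0, 0], [0, 0, -21, 2, 0, 0, 0], [0, 0, -28, 4, 0, 0, 0], [0, 0, -35, 7, 0, 0, 0], [0, 0, -42.5, 10.4, 0, 0, 0], [0, 0, -42.5, 10.4, 0, 0, 0], [0, 0, -42.5, 10.4, 0, 0, 0]],
  ],
)

```text
clock: 6.7
tool_pos: [0.6145, 0.0803, 0.2676]
eef_rot: [0.971, 0.241, 0.002, 0.001]
contact_force: [4.4, -1.5, 2.5]
opening: 0.121
finger_force: 40.0
```

Run:
```python
from h import *
s=r.get_state();p,R=tool();print(p,np.round(R.as_matrix(),3),s["moment"],s["contact_force"])
cv2.imwrite("pics/scene1.png",r.snapshot("scene")[:,:,::-1]);cv2.imwrite("pics/top1.png",r.snapshot("top")[:,:,::-1])
a=[cv2.resize(cv2.imread(f"pics/{f}1.png")[y:y+150,x:x+130],None,fx=3,fy=3,interpolation=cv2.INTER_CUBIC) for f,x,y in(("top",190,100),("scene",240,150))]
cv2.imwrite("pics/m1.png",np.hstack(a))
```

```text
[0.61452955 0.08026888 0.26756673] [[ 0.884  0.468  0.005]
 [ 0.468 -0.884 -0.   ]
 [ 0.004  0.003 -1.   ]] [-0.58906786 -1.17299289 -0.01172014] [ 4.42093839 -1.53485885  2.45880236]
```

View pics/m1.png

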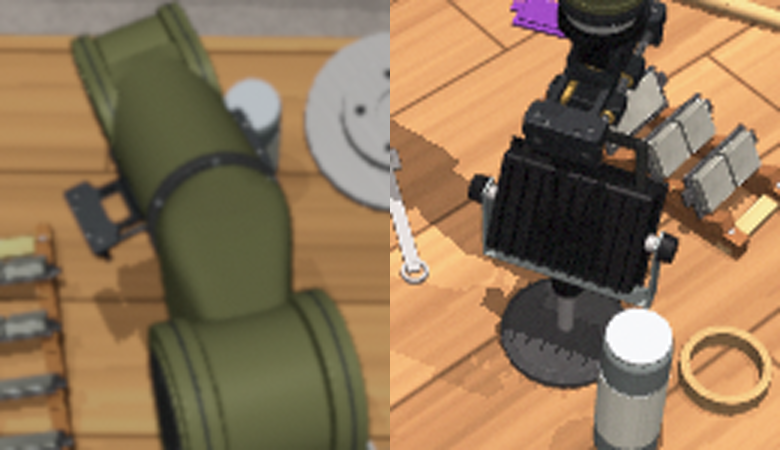

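The lamp head is now turned and tipped toward the rack. I'll release, rise clear, and check the aim.

Call:
move_arm(
  targets=[
    [[0.45, 0, 0, 0, 0, 0, 0], [0.45, 0, 0, 0, 0, 0, 0], [0.45, 0, 0, 0, 0, 0, 0], [0.45, 0, 0, -15, 0, 0, 0], [0.45, 0, 0, -40, 0, 0, 0], [0.45, 0, 0, -90, 0, 0, 0], [0.45, 0, 0, -150, 0, 0, 0], [0.45, 0, 0, -160, 0, 0, 0], [0.45, 0, 0, -160, 0, 0, 0]],
  ],
)

```text
clock: 7.92
tool_pos: [0.6126, 0.0809, 0.4273]
eef_rot: [0.97, 0.241, 0.001, 0.0]
contact_force: [-0.1, -0.0, -0.4]
opening: 0.454
finger_force: 0.0
```

Run:
```python
from h import *
print(tool()[0]); snap('L3')
# next view: over the rack's -x end, tool tilted along pads (30 deg), yaw 5.8
c,s=np.cos(np.radians(5.8)),np.sin(np.radians(5.8)); ex=np.array([c,s,0]);ez=np.array([0,0,1.])
z=.5*ex-.866*ez
for y in (ex,-ex):
    T=rotm(z,y); print(np.round(T.as_matrix(),2).tolist()); delta(np.array([.50,.16,.43]),rotm([0,0,-1],y));
```

```text
[0.61258817 0.08087002 0.42725691]
[[-0.1, 0.86, 0.5], [0.99, 0.09, 0.05], [0.0, 0.5, -0.87]]
delta [-61.8, -122.6, -4.2] [-0.1, 0.1, -67.9] rows 6.3
[[0.1, -0.86, 0.5], [-0.99, -0.09, 0.05], [-0.0, -0.5, -0.87]]
delta [-61.8, -122.6, -4.2] [0.1, 0.1, 112.1] rows 10.5
```

Run:
```python
from h import *
c,s=np.cos(np.radians(5.8)),np.sin(np.radians(5.8)); ex=np.array([c,s,0])
T=rotm([0,0,-1],ex); delta([.54,.24,.42],T); delta([.54,.24,.42],T)
print(r.get_state()['q'])
```

```text
delta [11.0, -174.6, 5.7] [-0.1, 0.1, -67.9] rows 6.3
delta [11.0, -174.6, 5.7] [-0.1, 0.1, -67.9] rows 6.3
[-0.04264803  0.53437577 -0.30540952  1.28151253  0.15760906  1.35030248
 -1.42616801]
```

Call:
move_arm(
  targets=[
    [[0.45, 11, -60, 5, 0, 0, -20], [0.45, 11, -175, 5, 0, 0, -68], [0.45, 11, -175, 5, 0, 0, -68], [0.45, 11, -175, 5, 0, 0, -68], [0.45, 11, -175, 5, 0, 0, -68], [0.45, 11, -175, 5, 0, 0, -68], [0.45, 11, -175, 5, 0, 0, -68], [0.45, 11, -175, 5, 0, 0, -68], [0.45, 11, -175, 5, 0, 0, -68], [0.45, 11, -175, 5, 0, 0, -68]],
  ],
)

```text
clock: 9.22
tool_pos: [0.5403, 0.2405, 0.4209]
eef_rot: [0.67, 0.742, -0.0, -0.0]
contact_force: [-0.1, -0.2, 0.6]
opening: 0.447
finger_force: 0.0
```

```bash
python3 -c "
from h import *
print(tool()[0]); snap('R1')"
```

```text
[0.54026921 0.24046779 0.42093898]
```

Call:
move_arm(
  targets=[
    [[0.45, 0, -130, 0, 0, 0, 0], [0.45, 0, -130, 0, 0, 0, 0], [0.45, 0, -130, 0, 0, 0, 0], [0.45, 0, -130, 0, 0, 0, 0], [0.45, 0, -130, 0, 0, 0, 0]],
  ],
)

```text
clock: 9.9
tool_pos: [0.4128, 0.2273, 0.4214]
eef_rot: [0.67, 0.742, 0.001, -0.0]
contact_force: [0.1, -0.3, 0.9]
opening: 0.452
finger_force: 0.0
```

```bash
python3 -c "
from h import *
print(tool()[0]); snap('R2')
cv2.imwrite('pics/R12.png',np.vstack([cv2.imread(f'pics/{f}.png')[:300] for f in('R1','R2')]))"
```

```text
[0.41279697 0.22731517 0.42137151]
```

View pics/R12.png

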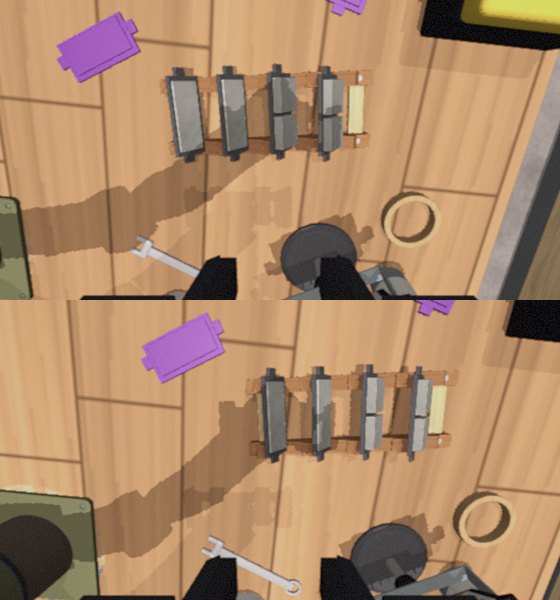

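R1 shows pads left to right at about (186,115) and (233,113), plain and so worn, then (283,113) and (330,112), grooved. R2 shows the same order at (273,115), (321,115), (371,112) and (421,113). That confirms the two robot-side pads are worn. One enlarged crop to pick corners precisely.

```bash
python3 -c "
from h import *
o=[]
k=3.4
for f,x0,y0 in(('R1',155,65),('R2',240,60)):
    c=cv2.imread(f'pics/{f}.png')[y0:y0+88,x0:x0+225]
    c=cv2.resize(c,None,fx=k,fy=k,interpolation=cv2.INTER_CUBIC)
    for u in range(0,225,10):
        cv2.line(c,(int(u*k),0),(int(u*k),5 if u%50 else 10),(0,0,255),1)
        if u%20==0: cv2.putText(c,str(x0+u),(int(u*k)-10,18),0,.35,(0,0,255),1)
    for v in range(0,88,10):
        cv2.line(c,(0,int(v*k)),(5,int(v*k)),(0,0,255),1); cv2.putText(c,str(y0+v),(6,int(v*k)+4),0,.35,(0,0,255),1)
    o.append(c)
cv2.imwrite('pics/Rz.png',np.vstack(o))"
```

```text
(no output)
```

View pics/Rz.png

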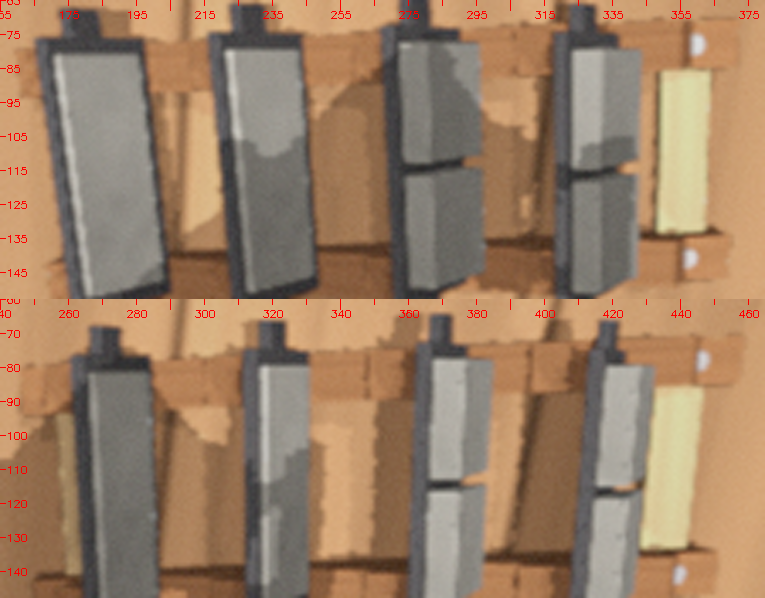

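```bash
cat > fit.py <<'E'
from h import *
from scipy.optimize import least_squares
a,b=ci("R1"),ci("R2")
A=np.array([[165.9,76.8],[216.8,75.3],[267.6,72.9],[317.6,74.7]]);B=np.array([[262.1,77.4],[312.6,75.6],[362.9,72.9],[412,75]])
xs=np.array([-.102,-.034,.034,.102])
def world(v,P): 
    c,s=np.cos(v[2]),np.sin(v[2]); P=np.atleast_2d(P); return np.c_[v[0]+c*P[:,0]-s*P[:,1],v[1]+s*P[:,0]+c*P[:,1],P[:,2]]
def pts(v): return world(v,np.c_[xs-.029,.055+v[3:7],np.full(4,.0782)])
def fit():
    f=lambda v:np.r_[(proj(a,pts(v))-A).ravel(),(proj(b,pts(v))-B).ravel(),v[3:7]*300]
    return least_squares(f,[.503,.288,.1,0,0,0,0])
if __name__=="__main__":
    for i in range(4): print(tri([(a,A[i]),(b,B[i])]))
    s=fit(); v=s.x; print(np.round(v,4),np.round(s.fun[:16],1))
    print("rack_mid",world(v,[[0,0,.055]]))
    n,m=ci("R1"),ci("R2")
    print("nails px",proj(a,world(v,[[.145,.046,.03],[.145,-.046,.03]])), "groove g3,g4", proj(b,world(v,[[.034-.015,0,.07],[.102-.015,0,.07]])))
E
python3 fit.py
```

```text
(array([0.37976553, 0.3249691 , 0.08172583]), [0.043579411574417526, 0.04324120402202157])
(array([0.44639016, 0.33399485, 0.07947318]), [0.07283628036917439, 0.07258733221063075])
(array([0.51318438, 0.34421834, 0.07628122]), [0.19023215042893898, 0.19043909219891525])
(array([0.58027607, 0.34882574, 0.07309572]), [0.003031525235745647, 0.0030473095072067547])
[ 5.147e-01  2.867e-01  1.187e-01 -9.000e-04  1.000e-04  2.100e-03
 -1.300e-03] [-0.3  0.  -0.4 -0.1 -0.3 -0.1  0.8  0.  -1.  -0.1 -0.7  0.1  0.1  0.3
  1.8  0. ]
rack_mid [[0.51471059 0.28669348 0.055     ]]
nails px [[363.6078314   80.84539656]
 [359.72772447 143.68422066]] groove g3,g4 [[368.99488227 116.71417307]
 [417.32847224 115.89483125]]
```

Rack fitted: centre (0.515, 0.287), yaw 6.8°, and pad tops triangulate at about 78 mm as expected. Before moving pads I'll verify the lamp aim.

Run:
```python
from h import *
im=r.snapshot("scene")[:,:,::-1]; cv2.imwrite("pics/scene2.png",im)
br=lambda c:(255*np.clip(c/130.,0,1)**.5).astype('uint8')
o=[]
for c,x0,y0,w,h,k in((cv2.imread("pics/L3.png"),160,60,200,250,2),(im,250,170,133,166,3)):
    c=cv2.resize(br(c[y0:y0+h,x0:x0+w]),(400,500),interpolation=cv2.INTER_CUBIC)
    for u in range(0,w,20): cv2.putText(c,str(x0+u),(u*k-10,12),0,.4,(0,0,255),1); cv2.line(c,(u*k,14),(u*k,20),(0,0,255),1)
    for u in range(0,h,20): cv2.putText(c,str(y0+u),(0,u*k+4),0,.4,(0,0,255),1)
    o.append(c)
cv2.imwrite("pics/chk.png",np.hstack(o))
```

View pics/chk.png

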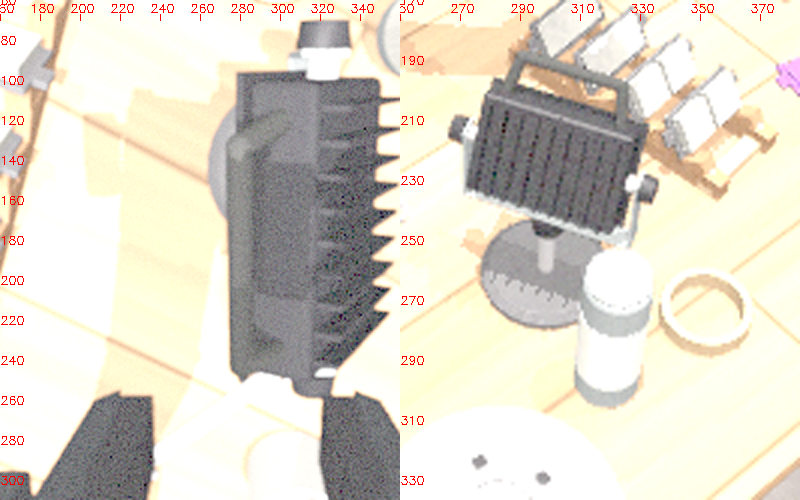

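Run:
```python
from h import *
a=ci("L3");s=r.camera_info("scene")
kn=tri([(a,(322.5,77.5)),(s,(332.7,233.3))]);print("knob+",kn)
f=tri([(a,(279,132)),(s,(323.5,199))]);n=tri([(a,(280,243)),(s,(289.5,191))]);print(f,n)
h=(f[0]+n[0])/2;d=f[0]-n[0];print("handle",h,np.linalg.norm(d),np.degrees(np.arctan2(d[1],d[0])))
yh=d/np.linalg.norm(d)
for piv in ([.633,.041,.2],kn[0]-.097*np.r_[yh[:2],0]):
    piv=np.array(piv); z=h-piv; y=np.r_[yh[:2],0];y/=np.linalg.norm(y); z-=y*(z@y);z/=np.linalg.norm(z);x=np.cross(y,z)
    m=np.array([.5147,.2867,.055])-piv; print(piv,"rack_mid in head",x@m,y@m,z@m)
```

```text
knob+ (array([0.71838175, 0.08682885, 0.19601689]), [1.4876978584400118, 0.5145399827532579])
(array([0.65499271, 0.10392449, 0.27504295]), [0.24047288606597997, 0.07243340496396719]) (array([0.56363495, 0.05377135, 0.26816881]), [2.805344404506314, 0.9470968176611207])
handle [0.60931383 0.07884792 0.27160588] 0.10444535517580367 28.76568984158066
[0.633 0.041 0.2  ] rack_mid in head -0.3078049365557231 0.014536734734705977 0.020813081828025035
[0.6335364  0.04025086 0.19601689] rack_mid in head -0.30681340979606064 0.014427037447992447 0.020060552370022723
```

The aim error is about 15 mm sideways and at most 20 mm in height, well within 45 mm. Next is pad 1, the worn one at the robot end.

```bash
cat > pad.py <<'E'
from fit import *
import sys
v=fit().x
c,s=np.cos(v[2]),np.sin(v[2]); ex=np.array([c,s,0]);ez=np.array([0,0,1.])
pz=-.5*ex+.866*ez; px=.866*ex+.5*ez
def tcp(i,h): return world(v,[[xs[i],0,.028]])[0]+px*.0045+pz*h
T=rotm(-pz,px)
if __name__=="__main__":
    s_=r.get_state(); print(s_["clock"],np.round(s_["tool_pos"],4),np.round(s_["q"],2),np.round(s_["contact_force"],1))
    i=int(sys.argv[1])
    for h in sys.argv[2:]: print(h,np.round(tcp(i,float(h)),3)); delta(tcp(i,float(h)),T)
E
python3 pad.py 0 .187 .1 .027
```

```text
10.0 [0.4124 0.2273 0.4211] [-0.12  0.33 -0.68  1.7   0.22  1.19 -0.76] [-0.7  0.2  0.3]
.187 [0.324 0.264 0.192]
delta [45.2, -83.8, 228.9] [-30.0, 0.2, -1.0] rows 4.0
.1 [0.368 0.269 0.117]
delta [45.9, -40.3, 304.3] [-30.0, 0.2, -1.0] rows 5.0
.027 [0.404 0.273 0.054]
delta [46.5, -3.8, 367.5] [-30.0, 0.2, -1.0] rows 5.9
```

Call:
move_arm(
  targets=[
    [[0.3, 45, -84, 50, -10, 0, 0], [0.3, 45, -84, 100, -20, 0, -1], [0.3, 45, -84, 160, -30, 0, -1], [0.3, 45, -84, 229, -30, 0, -1], [0.3, 45, -84, 229, -30, 0, -1], [0.3, 45, -84, 229, -30, 0, -1], [0.3, 45, -84, 229, -30, 0, -1], [0.3, 45, -84, 229, -30, 0, -1]],
  ],
)

```text
clock: 11.0
tool_pos: [0.3542, 0.2055, 0.209]
eef_rot: [0.646, 0.715, 0.121, 0.239]
contact_force: [-0.4, 0.3, -1.2]
opening: 0.297
finger_force: 0.0
```

```bash
python3 pad.py 0 .187 .1 .06 .027; python3 -c "
from h import *
i,im=snap('P1')
from pad import *
# project pad1's top edge corners/ends into the wrist view
P=np.array([tcp(0,.058)+px*a+np.array([-s,c,0])*b for a in(-.0045,.0015) for b in(-.055,.055)]);print(np.round(proj(i,P),1))"
```

```text
11.0 [0.3542 0.2055 0.209 ] [-0.42  0.7  -1.08  2.5   1.41  1.17 -2.54] [-0.4  0.3 -1.2]
.187 [0.324 0.264 0.192]
delta [62.1, -25.9, -8.4] [-1.0, 11.2, 2.0] rows 1.1
.1 [0.368 0.269 0.117]
delta [78.9, -24.1, 77.0] [-1.0, 11.2, 2.0] rows 1.8
.06 [0.388 0.272 0.082]
delta [86.7, -23.3, 116.2] [-1.0, 11.2, 2.0] rows 2.3
.027 [0.404 0.273 0.054]
delta [93.0, -22.6, 148.6] [-1.0, 11.2, 2.0] rows 2.8
[[243.6 156.8]
 [240.8  -1.6]
 [251.  157.1]
 [250.1  -1.2]]
```

The arm is near the wrist singularity (q6→0, q7 near its limit). The tilted grasp wants the half-turned tool, with q5≈π. I'll raise and turn the tool −180° about its axis.

```bash
sed -i 's/^T=.*/T=rotm(-pz,-px)/' pad.py
python3 - <<'E'
from pad import *
p,R=tool()
delta([.42,.25,.33],R*Ro.from_rotvec([0,0,-90],degrees=True))
delta([.42,.25,.33],R*Ro.from_rotvec([0,0,-165],degrees=True)); delta([.42,.25,.33],T)
E
```

```text
delta [21.8, 124.9, -86.1] [0.0, 0.0, -90.0] rows 8.4
delta [21.8, 124.9, -86.1] [0.0, -0.0, -165.0] rows 15.4
delta [21.8, 124.9, -86.1] [-18.6, -2.9, -176.9] rows 16.6
```

Call:
move_arm(
  targets=[
    [[0.3, 20, 60, -50, 0, 0, -10], [0.3, 22, 125, -86, 0, 0, -20], [0.3, 22, 125, -86, 0, 0, -30], [0.3, 22, 125, -86, 0, 0, -40], [0.3, 22, 125, -86, 0, 0, -50], [0.3, 22, 125, -86, 0, 0, -60], [0.3, 22, 125, -86, 0, 0, -70], [0.3, 22, 125, -86, 0, 0, -80], [0.3, 22, 125, -86, 0, 0, -90], [0.3, 22, 125, -86, 0, 0, -90]],
  ],
)

```text
clock: 12.3
tool_pos: [0.4194, 0.2539, 0.3391]
eef_rot: [-0.05, 0.962, -0.085, 0.254]
contact_force: [-0.2, 0.6, -0.4]
opening: 0.299
finger_force: 0.0
```

Run:
```python
from pad import *
s_=r.get_state(); print(s_["clock"],np.round(s_["tool_pos"],4),np.round(s_["q"],2),np.round(s_["contact_force"],1))
p,R=tool(); delta([.42,.25,.33],T)
```

```text
12.3 [0.4194 0.2539 0.3391] [-0.14  0.57 -1.31  2.1   1.16  1.31 -0.34] [-0.2  0.6 -0.4]
delta [4.4, -2.2, 8.6] [-8.0, -9.7, -87.5] rows 8.3
```

Call:
move_arm(
  targets=[
    [[0.3, 4, -2, 9, -2, -2, -20], [0.3, 4, -2, 9, -3, -4, -40], [0.3, 4, -2, 9, -5, -7, -60], [0.3, 4, -2, 9, -8, -10, -87], [0.3, 4, -2, 9, -8, -10, -87], [0.3, 4, -2, 9, -8, -10, -87], [0.3, 4, -2, 9, -8, -10, -87], [0.3, 4, -2, 9, -8, -10, -87], [0.3, 4, -2, 9, -8, -10, -87], [0.3, 4, -2, 9, -8, -10, -87]],
  ],
)

```text
clock: 13.55
tool_pos: [0.4205, 0.2497, 0.3299]
eef_rot: [0.718, -0.645, 0.171, -0.197]
contact_force: [-0.6, -0.5, -0.1]
opening: 0.297
finger_force: 0.0
```

```bash
python3 pad.py 0 .187 .1 .06 .027
```

```text
13.55 [0.4205 0.2497 0.3299] [ 0.07  0.56 -1.44  2.23  1.3   1.1   1.13] [-0.6 -0.5 -0.1]
.187 [0.324 0.264 0.192]
delta [-23.3, 150.7, 71.7] [-0.3, 0.2, -0.8] rows 2.7
.1 [0.368 0.269 0.117]
delta [-23.1, 151.1, 158.7] [-0.3, 0.2, -0.8] rows 3.5
.06 [0.388 0.272 0.082]
delta [-23.0, 151.3, 198.7] [-0.3, 0.2, -0.8] rows 4.0
.027 [0.404 0.273 0.054]
delta [-22.9, 151.5, 231.7] [-0.3, 0.2, -0.8] rows 4.4
```

Call:
move_arm(
  targets=[
    [[0.3, -12, 75, 60, 0, 0, 0], [0.3, -23, 151, 110, 0, 0, -1], [0.3, -23, 151, 130, 0, 0, -1], [0.3, -23, 151, 159, 0, 0, -1], [0.3, -23, 151, 159, 0, 0, -1], [0.3, -23, 151, 159, 0, 0, -1], [0.3, -23, 151, 159, 0, 0, -1], [0.3, -23, 151, 159, 0, 0, -1]],
  ],
)

```text
clock: 14.55
tool_pos: [0.3679, 0.2691, 0.1173]
eef_rot: [0.724, -0.639, 0.173, -0.196]
contact_force: [-0.4, 0.9, 0.6]
opening: 0.303
finger_force: 0.0
```

```bash
python3 pad.py 0  .1 .06 .027
```

```text
14.55 [0.3679 0.2691 0.1173] [-0.35  1.17 -1.39  2.56  1.69  1.63  0.37] [-0.4  0.9  0.6]
.1 [0.368 0.269 0.117]
delta [-0.1, 0.5, 0.3] [-0.3, 0.2, 0.3] rows 0.0
.06 [0.388 0.272 0.082]
delta [0.0, 0.7, 40.3] [-0.3, 0.2, 0.3] rows 0.6
.027 [0.404 0.273 0.054]
delta [0.1, 0.9, 73.3] [-0.3, 0.2, 0.3] rows 1.2
```

Call:
move_arm(
  targets=[
    [[0.36, 0, 1, 15, 0, 0, 0], [0.36, 0, 1, 30, 0, 0, 0], [0.36, 0, 1, 45, 0, 0, 0], [0.36, 0, 1, 58, 0, 0, 0], [0.36, 0, 1, 58, 0, 0, 0]],
  ],
)

```text
clock: 15.18
tool_pos: [0.3959, 0.2719, 0.0655]
eef_rot: [0.724, -0.639, 0.173, -0.195]
contact_force: [-0.4, -0.3, 1.2]
opening: 0.361
finger_force: 0.0
```

Call:
move_arm(
  targets=[
    [[0.36, 0, 0, 8, 0, 0, 0], [0.36, 0, 0, 14, 0, 0, 0], [0.36, 0, 0, 14, 0, 0, 0], [0, 0, 0, 14, 0, 0, 0], [0, 0, 0, 14, 0, 0, 0], [0, 0, 0, 14, 0, 0, 0], [0, 0, 0, 14, 0, 0, 0], [0, 0, 0, 14, 0, 0, 0], [0, 0, 0, 14, 0, 0, 0]],
  ],
  newtons=40,
)

```text
clock: 16.3
tool_pos: [0.4046, 0.2736, 0.0551]
eef_rot: [0.723, -0.638, 0.175, -0.197]
contact_force: [5.2, 0.9, 3.2]
opening: 0.102
finger_force: 40.0
```

Gripped at 9.0 mm, which is the worn thickness. Pull it out along its own axis and lift.

Call:
move_arm(
  targets=[
    [[0, 0, 0, -15, 0, 0, 0], [0, 0, 0, -35, 0, 0, 0], [0, 0, 0, -60, 0, 0, 0], [0, 0, 0, -85, 0, 0, 0], [0, 0, -50, -130, 0, 0, 0], [0, 0, -90, -200, 0, 0, 0], [0, 0, -110, -220, 0, 0, 0], [0, 0, -110, -220, 0, 0, 0]],
  ],
)

```text
clock: 17.3
tool_pos: [0.388, 0.2722, 0.3033]
eef_rot: [0.722, -0.639, 0.175, -0.199]
contact_force: [-0.6, 0.4, -2.2]
opening: 0.1
finger_force: 40.0
```

Run:
```python
from pad import *
s_=r.get_state(); print(s_["clock"],np.round(s_["tool_pos"],4),np.round(s_["q"],2),np.round(s_["contact_force"],1),s_["opening"])
for yw in (0,-45,-90,45):
    a=np.radians(yw); V=rotm([0,0,-1],[-np.cos(a),-np.sin(a),0]); print(yw); delta([.5,.0,.29],V); delta([.55,-.294,.27],V)
```

```text
17.3 [0.388  0.2722 0.3033] [-0.08  0.63 -1.46  2.3   1.35  1.2   0.94] [-0.6  0.4 -2.2] 0.0995809673202924
0
delta [283.9, -60.5, 50.7] [-30.6, 2.0, 6.8] rows 4.7
delta [581.9, -62.4, 74.3] [-30.6, 2.0, 6.8] rows 9.4
-45
delta [283.9, -60.5, 50.7] [-28.5, 14.0, 50.7] rows 5.6
delta [581.9, -62.4, 74.3] [-28.5, 14.0, 50.7] rows 9.4
-90
delta [283.9, -60.5, 50.7] [-22.8, 26.0, 94.4] rows 9.4
delta [581.9, -62.4, 74.3] [-22.8, 26.0, 94.4] rows 9.4
45
delta [283.9, -60.5, 50.7] [-29.6, -10.0, -37.1] rows 4.7
delta [581.9, -62.4, 74.3] [-29.6, -10.0, -37.1] rows 9.4
```

Run:
```python
from pad import *
V=rotm([0,0,-1],[-1,0,0])
for p in ([.43,.0,.33],[.45,-.12,.32],[.55,-.294,.27]): delta(p,V)
```

```text
delta [275.3, -21.2, -19.2] [-30.6, 2.0, 6.8] rows 4.4
delta [396.8, -20.7, -8.1] [-30.6, 2.0, 6.8] rows 6.4
delta [581.9, -62.4, 74.3] [-30.6, 2.0, 6.8] rows 9.4
```

Call:
move_arm(
  targets=[
    [[0, 60, -5, -10, -8, 0, 1], [0, 120, -10, -20, -16, 1, 3], [0, 180, -15, -20, -24, 1, 5], [0, 240, -18, -20, -30, 2, 7], [0, 300, -20, -15, -30, 2, 7], [0, 360, -20, -10, -30, 2, 7], [0, 400, -21, -8, -30, 2, 7], [0, 460, -34, 18, -30, 2, 7], [0, 520, -48, 45, -30, 2, 7], [0, 582, -62, 74, -30, 2, 7]],
  ],
)

```text
clock: 18.55
tool_pos: [0.5353, -0.2729, 0.2717]
eef_rot: [-0.707, 0.707, -0.001, -0.003]
contact_force: [1.9, 1.1, -1.2]
opening: 0.1
finger_force: 40.0
```

Run:
```python
from pad import *
V=rotm([0,0,-1],[-1,0,0])
s_=r.get_state(); print(s_["clock"],np.round(s_["tool_pos"],4),np.round(s_["q"],2),np.round(s_["contact_force"],1),s_["opening"])
for p in ([.545,-.294,.27],[.545,-.294,.075]): delta(p,V)
```

```text
18.55 [ 0.5353 -0.2729  0.2717] [ 1.03  1.   -1.47  1.57  1.01  1.49  2.65] [ 1.9  1.1 -1.2] 0.09963456177382837
delta [21.1, -9.7, 1.8] [0.1, -0.3, -0.0] rows 0.4
delta [19.9, -10.0, 196.8] [0.1, -0.3, -0.0] rows 3.2
```

q7 is near its limit, so I'll turn +90° about the tool axis. That puts the pad along the basket's long side. Then I'll lower it.

Run:
```python
from pad import *
V=rotm([0,0,-1],[-1,0,0])*Ro.from_rotvec([0,0,90],degrees=True)
for p in ([.49,-.325,.27],[.49,-.325,.08]): delta(p,V)
```

```text
delta [52.1, 45.3, 2.0] [-0.2, -0.3, 90.0] rows 8.4
delta [51.0, 45.0, 192.0] [-0.2, -0.3, 90.0] rows 8.4
```

Call:
move_arm(
  targets=[
    [[0, 20, 15, 0, 0, 0, 10], [0, 40, 30, 0, 0, 0, 20], [0, 52, 45, 0, 0, 0, 30], [0, 52, 45, 0, 0, 0, 40], [0, 52, 45, 0, 0, 0, 50], [0, 52, 45, 0, 0, 0, 60], [0, 52, 45, 20, 0, 0, 70], [0, 52, 45, 40, 0, 0, 80], [0, 52, 45, 60, 0, 0, 90], [0, 52, 45, 80, 0, 0, 90]],
  ],
)

```text
clock: 19.8
tool_pos: [0.49, -0.3222, 0.1913]
eef_rot: [-0.001, 1.0, -0.001, -0.0]
contact_force: [-0.3, -0.1, -2.2]
opening: 0.096
finger_force: 40.0
```

Run:
```python
from pad import *
V=rotm([0,0,-1],[0,1,0])
s_=r.get_state(); print(s_["clock"],np.round(s_["tool_pos"],4),np.round(s_["q"],2),np.round(s_["contact_force"],1),s_["opening"])
print(Ro.from_quat(s_["eef_rot"]).as_matrix().round(2))
t=r.camera_info("top"); print(proj(t,[[.356,-.2,.11],[.616,-.2,.11],[.616,-.39,.11],[.356,-.39,.11]]).round())
for p in ([.49,-.325,.18],[.49,-.325,.08]): delta(p,V)
```

```text
19.8 [ 0.49   -0.3222  0.1913] [ 1.07  0.93 -1.11  1.71  0.92  1.12  1.24] [-0.3 -0.1 -2.2] 0.09627607614212279
[[-1. -0. -0.]
 [-0.  1. -0.]
 [ 0. -0. -1.]]
[[335. 261.]
 [333. 185.]
 [388. 186.]
 [393. 262.]]
delta [0.0, -2.8, 11.3] [-0.1, -0.0, 0.2] rows 0.2
delta [-0.1, -2.6, 111.3] [-0.1, -0.0, 0.2] rows 1.8
```

Call:
move_arm(
  targets=[
    [[0, 0, -3, 40, 0, 0, 0], [0, 0, -3, 75, 0, 0, 0], [0, 0, -3, 106, 0, 0, 0], [0, 0, -3, 106, 0, 0, 0], [0.3, 0, -3, 106, 0, 0, 0], [0.3, 0, -3, 106, 0, 0, 0], [0.3, 0, -3, 106, 0, 0, 0], [0.3, 0, -3, 70, 0, 0, 0], [0.3, 0, -3, 20, 0, 0, 0], [0.3, 0, -3, -40, 0, 0, 0]],
  ],
)

```text
clock: 21.05
tool_pos: [0.4907, -0.326, 0.2358]
eef_rot: [-0.0, 1.0, -0.001, 0.001]
contact_force: [1.0, -1.4, -0.5]
opening: 0.299
finger_force: 0.0
```

Run:
```python
from pad import *
p,R=tool()
delta([.45,-.12,.33],R); delta([.42,.05,.34],R)
delta([.43,.25,.33],rotm([0,0,-1],[-1,0,0])); delta([.43,.25,.33],T)
```

```text
delta [40.3, 205.8, -94.9] [0.0, 0.0, 0.0] rows 3.7
delta [70.2, 375.7, -105.4] [0.0, 0.0, 0.0] rows 6.3
delta [60.2, 575.8, -95.8] [-0.2, 0.0, -90.0] rows 9.4
delta [60.2, 575.8, -95.8] [22.2, -25.3, -94.3] rows 9.4
```

Call:
move_arm(
  targets=[
    [[0.3, 12, 50, -50, 0, 0, 0], [0.3, 24, 110, -95, 0, 0, 0], [0.3, 40, 172, -98, 0, 0, -5], [0.3, 50, 234, -100, 0, 0, -15], [0.3, 60, 296, -104, 0, 0, -25], [0.3, 68, 358, -105, 0, 0, -35], [0.3, 68, 420, -104, 0, 0, -45], [0.3, 65, 480, -100, 0, 0, -55], [0.3, 62, 540, -98, 0, 0, -65], [0.3, 60, 575, -96, 0, 0, -75]],
  ],
)

```text
clock: 22.3
tool_pos: [0.4306, 0.2518, 0.3292]
eef_rot: [-0.612, 0.791, -0.003, 0.002]
contact_force: [1.0, 0.2, 0.0]
opening: 0.298
finger_force: 0.0
```

```bash
python3 pad.py 1 .25 .1 .027
python3 - <<'E'
from pad import *
delta([.43,.26,.31],T)
E
```

```text
22.3 [0.4306 0.2518 0.3292] [ 0.14  0.74 -1.41  1.78  0.76  1.31  1.43] [1.  0.2 0. ]
.25 [0.361 0.268 0.247]
delta [1.6, 72.3, 82.1] [29.3, -5.7, -20.9] rows 3.4
.1 [0.435 0.277 0.117]
delta [-25.9, 3.2, 212.4] [29.3, -5.7, -20.9] rows 3.4
.027 [0.471 0.282 0.054]
delta [-39.3, -30.4, 275.8] [29.3, -5.7, -20.9] rows 4.5
delta [-7.8, 2.8, 19.2] [29.3, -5.7, -20.9] rows 3.4
```

Call:
move_arm(
  targets=[
    [[0.36, -4, 2, 5, 10, -2, -7], [0.36, -8, 3, 15, 20, -4, -14], [0.36, -8, 3, 19, 29, -6, -21], [0.36, -12, 3, 60, 29, -6, -21], [0.36, -18, 3, 120, 29, -6, -21], [0.36, -24, 3, 170, 29, -6, -21], [0.36, -26, 3, 212, 29, -6, -21], [0.36, -26, 3, 212, 29, -6, -21], [0.36, -26, 3, 212, 29, -6, -21]],
  ],
)

```text
clock: 23.42
tool_pos: [0.436, 0.2752, 0.1182]
eef_rot: [0.721, -0.644, 0.168, -0.194]
contact_force: [-0.2, 0.3, -0.6]
opening: 0.36
finger_force: 0.0
```

```bash
python3 pad.py 1 .1 .044 .027
```

```text
23.425 [0.436  0.2752 0.1182] [-0.26  1.   -1.08  2.4   1.85  1.25  0.58] [-0.2  0.3 -0.6]
.1 [0.435 0.277 0.117]
delta [-2.0, 1.2, 0.9] [0.3, 0.2, -0.4] rows 0.0
.044 [0.463 0.281 0.068]
delta [-1.8, 0.9, 56.9] [0.3, 0.2, -0.4] rows 0.9
.027 [0.471 0.282 0.054]
delta [-1.7, 0.8, 73.9] [0.3, 0.2, -0.4] rows 1.2
```

Call:
move_arm(
  targets=[
    [[0.36, -2, 1, 15, 0, 0, 0], [0.36, -2, 1, 30, 0, 0, 0], [0.36, -2, 1, 45, 0, 0, 0], [0.36, -2, 1, 57, 0, 0, 0], [0.36, -2, 1, 57, 0, 0, 0]],
  ],
)

```text
clock: 24.05
tool_pos: [0.4626, 0.2794, 0.0653]
eef_rot: [0.721, -0.644, 0.168, -0.192]
contact_force: [-1.4, -0.7, 0.3]
opening: 0.362
finger_force: 0.0
```

Call:
move_arm(
  targets=[
    [[0.36, 0, 0, 8, 0, 0, 0], [0.36, 0, 0, 14, 0, 0, 0], [0.36, 0, 0, 14, 0, 0, 0], [0, 0, 0, 14, 0, 0, 0], [0, 0, 0, 14, 0, 0, 0], [0, 0, 0, 14, 0, 0, 0], [0, 0, 0, 14, 0, 0, 0], [0, 0, 0, 14, 0, 0, 0], [0, 0, 0, 14, 0, 0, 0]],
  ],
  newtons=40,
)

```text
clock: 25.18
tool_pos: [0.4718, 0.2813, 0.0559]
eef_rot: [0.72, -0.643, 0.171, -0.195]
contact_force: [4.9, 0.4, 3.6]
opening: 0.097
finger_force: 39.9
```

Gripped at 8.5–9 mm. I'll pull it out along its axis and lift as before.

Call:
move_arm(
  targets=[
    [[0, 0, 0, -15, 0, 0, 0], [0, 0, 0, -35, 0, 0, 0], [0, 0, 0, -60, 0, 0, 0], [0, 0, 0, -85, 0, 0, 0], [0, 0, -20, -130, 0, 0, 0], [0, 0, -60, -190, 0, 0, 0], [0, 0, -80, -240, 0, 0, 0], [0, 0, -80, -240, 0, 0, 0]],
  ],
)

```text
clock: 26.18
tool_pos: [0.4208, 0.2756, 0.3069]
eef_rot: [0.72, -0.643, 0.169, -0.197]
contact_force: [-0.1, 0.2, -2.7]
opening: 0.1
finger_force: 39.9
```

Run:
```python
from pad import *
s_=r.get_state(); print(s_["clock"],np.round(s_["tool_pos"],4),np.round(s_["q"],2),np.round(s_["contact_force"],1),s_["opening"])
V=rotm([0,0,-1],[-1,0,0])
for p in ([.43,.1,.33],[.43,.0,.33]): delta(p,V)
V=rotm([0,0,-1],[0,1,0])
for p in ([.45,-.12,.32],[.49,-.255,.27]): delta(p,V)
```

```text
26.175 [0.4208 0.2756 0.3069] [-0.08  0.55 -1.25  2.23  1.34  1.02  1.07] [-0.1  0.2 -2.7] 0.10046989341058761
delta [175.3, -2.9, -26.9] [-30.0, 2.3, 6.3] rows 2.9
delta [274.6, 6.6, -33.5] [-30.0, 2.3, 6.3] rows 4.4
delta [396.2, 5.8, -22.8] [-22.1, 25.7, 94.0] rows 9.3
delta [535.4, 9.2, 31.4] [-22.1, 25.7, 94.0] rows 9.3
```

Call:
move_arm(
  targets=[
    [[0, 50, 0, -12, -2.2, 2.6, 9.4], [0, 100, 0, -22, -4.4, 5.2, 18.8], [0, 150, 0, -28, -6.6, 7.8, 28.2], [0, 205, 3, -30, -8.8, 10.4, 37.6], [0, 260, 5, -32, -11, 13, 47], [0, 315, 6, -30, -13.2, 15.6, 56.4], [0, 370, 6, -26, -15.4, 18.2, 65.8], [0, 425, 6, -12, -17.6, 20.8, 75.2], [0, 480, 8, 10, -20, 23.4, 84.6], [0, 535, 9, 31, -22, 25.7, 94]],
  ],
)

```text
clock: 27.42
tool_pos: [0.4882, -0.2581, 0.2649]
eef_rot: [0.003, 1.0, -0.002, -0.006]
contact_force: [0.6, 0.6, -1.4]
opening: 0.097
finger_force: 39.9
```

Run:
```python
from pad import *
s_=r.get_state(); print(s_["clock"],np.round(s_["tool_pos"],4),np.round(s_["q"],2),np.round(s_["contact_force"],1),s_["opening"])
V=rotm([0,0,-1],[0,1,0])
for p in ([.49,-.26,.2],[.49,-.26,.09]): delta(p,V)
```

```text
27.425 [ 0.4882 -0.2581  0.2649] [ 0.96  0.73 -1.02  1.72  0.7   1.1   1.28] [ 0.6  0.6 -1.4] 0.09730650819470862
delta [-2.6, -1.6, 64.9] [-0.2, -0.7, -0.3] rows 1.0
delta [-4.0, -1.2, 174.9] [-0.2, -0.7, -0.3] rows 2.8
```

Call:
move_arm(
  targets=[
    [[0, -3, -1, 60, 0, 0, 0], [0, -3, -1, 110, 0, 0, 0], [0, -3, -1, 150, 0, 0, 0], [0, -4, -1, 172, 0, 0, 0], [0, -4, -1, 172, 0, 0, 0], [0.3, -4, -1, 172, 0, 0, 0], [0.3, -4, -1, 172, 0, 0, 0], [0.3, -4, -1, 172, 0, 0, 0], [0.3, -4, -1, 110, 0, 0, 0], [0.3, -4, -1, 0, 0, 0, 0]],
  ],
)

```text
clock: 28.68
tool_pos: [0.4928, -0.2577, 0.2224]
eef_rot: [0.0, 1.0, -0.003, -0.004]
contact_force: [1.8, -0.1, -0.1]
opening: 0.299
finger_force: 0.0
```

Call:
move_arm(
  targets=[
    [[0.3, 0, 50, -50, 0, 0, 0], [0.3, -100, 150, -80, 0, 0, 0], [0.3, -100, 220, -80, 0, 0, 0], [0.3, -50, 280, -80, 0, 0, 0], [0.3, 0, 280, -80, 0, 0, 0], [0.3, 0, 280, -80, 0, 0, 0]],
  ],
)

```text
clock: 29.42
tool_pos: [0.4918, 0.026, 0.3002]
eef_rot: [-0.002, 1.0, -0.003, -0.003]
contact_force: [0.0, 0.7, 0.3]
opening: 0.299
finger_force: 0.0
```

Run:
```python
from h import *
s=r.get_state();print(s["clock"],s["tool_pos"],s["contact_force"],s["finger_force"])
a=r.snapshot("scene")[:,:,::-1];b=r.snapshot("top")[:,:,::-1]
cv2.imwrite("pics/end.png",np.hstack([cv2.resize(b[120:300,160:410],(400,288),interpolation=cv2.INTER_CUBIC),cv2.resize(a[140:340,120:398],(400,288),interpolation=cv2.INTER_CUBIC)]).repeat(1,0))
```

```text
29.425 [0.49181812 0.0259535  0.30016681] [0.01770054 0.70887757 0.30160638] 0.0
```

View pics/end.png

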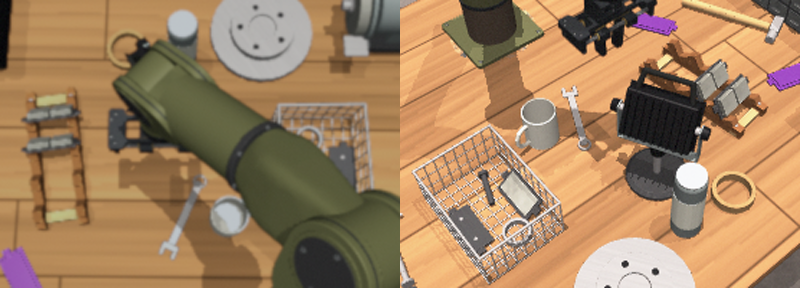

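Both worn pads lie flat in the basket (composite pixels (468,228) and (520,192)). The two good pads still stand in the rack, the lamp still faces the rack, and the gripper is clear. Handing in.

```bash
python3 -c "
from plant import r
print(r.finish_job())"
```

```text
the job is handed in; nothing more can be done
None
```

I aimed the light at the pads, dropped both worn pads in the basket, left the two good pads standing in the rack, and handed the job in at about 29.5 s; no verdict was returned.

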